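Set the thread-sensor switches to match the spools

TASK

On the embroidery machine's switch unit, slide the clear cover fully open to the robot's left, then set the six little thread-sensor switches to match the shelf behind them: on (away from the robot) where a full spool stands straight behind the switch, off (towards the robot) where there is only an empty tube. Finally slide the cover fully shut again, leaving the spools, tubes, can, tape and tub where they stand.

Things in the scene. Friction and masses are not known exactly. Their poses are not given: they have to be found in the camera images.
- unit: Fixed switch unit. Origin: centre of the housing's underside, on the bench; x points away from the robot (to the spools), y left along the unit; turned up to 0.3 rad. Grey housing 104 (x) by 300 (y) by 32 mm; flat black top (deck). Switches on its right half, 1 (y -15) to 6 (y -125 mm), 22 mm apart; left half bare. Behind it an 8 mm high white shelf, x 52 to 146, y -148 to 8 mm.
- cover (a joint): Sliding clear plastic cover over the switches, in m: 0 = fully shut (all switches covered), 0.140 = fully open, slid to the left along the unit's +y. It stays where it is left; sliding it takes about 1.5 to 3 N. The plate is 56 (x) by 136 (y) mm, its top 25 mm above the deck; while shut it keeps fingers off all the switches.
- cover_rib (a point): Middle of the top of the orange push rib across the cover: 44 mm long along the unit's x, 10 mm thick along y, standing 16 mm above the plate, its top 73 mm above the bench. It rides with the cover; at unit x = 0, y = -70 when shut, y = +70 when open. Push it sideways or pinch it.
- sw1 (a joint): Toggle switch 1 (1 from the left), in rad: 0 = off (lever leans 0.35 rad towards the robot, over the red stripe), 0.7 = on (leans 0.35 rad away from it, over the green stripe). Pivot at deck level, unit x 0, y -15 mm. White round lever, 7 mm across, 20 mm long, orange round end. Past upright it falls over to its stop by itself; under 1 N moves it. Push only its last 6 mm: fingers reaching deeper (towards the deck) can jam on its end.
- place1 (a point): Spool place 1: middle of the blue pad on the shelf, 8 mm above the bench, exactly straight behind switch 1 (same unit y = -15 mm), at unit x = 80 mm; a printed line joins it to its switch.
- sw2 (a joint): Toggle switch 2 (2 from the left), in rad: 0 = off (lever leans 0.35 rad towards the robot, over the red stripe), 0.7 = on (leans 0.35 rad away from it, over the green stripe). Pivot at deck level, unit x 0, y -37 mm. White round lever, 7 mm across, 20 mm long, orange round end. Past upright it falls over to its stop by itself; under 1 N moves it. Push only its last 6 mm: fingers reaching deeper (towards the deck) can jam on its end.
- place2 (a point): Spool place 2: middle of the blue pad on the shelf, 8 mm above the bench, exactly straight behind switch 2 (same unit y = -37 mm), at unit x = 116 mm; a printed line joins it to its switch.
- sw3 (a joint): Toggle switch 3 (3 from the left), in rad: 0 = off (lever leans 0.35 rad towards the robot, over the red stripe), 0.7 = on (leans 0.35 rad away from it, over the green stripe). Pivot at deck level, unit x 0, y -59 mm. White round lever, 7 mm across, 20 mm long, orange round end. Past upright it falls over to its stop by itself; under 1 N moves it. Push only its last 6 mm: fingers reaching deeper (towards the deck) can jam on its end.
- place3 (a point): Spool place 3: middle of the blue pad on the shelf, 8 mm above the bench, exactly straight behind switch 3 (same unit y = -59 mm), at unit x = 80 mm; a printed line joins it to its switch.
- sw4 (a joint): Toggle switch 4 (4 from the left), in rad: 0 = off (lever leans 0.35 rad towards the robot, over the red stripe), 0.7 = on (leans 0.35 rad away from it, over the green stripe). Pivot at deck level, unit x 0, y -81 mm. White round lever, 7 mm across, 20 mm long, orange round end. Past upright it falls over to its stop by itself; under 1 N moves it. Push only its last 6 mm: fingers reaching deeper (towards the deck) can jam on its end.
- place4 (a point): Spool place 4: middle of the blue pad on the shelf, 8 mm above the bench, exactly straight behind switch 4 (same unit y = -81 mm), at unit x = 116 mm; a printed line joins it to its switch.
- sw5 (a joint): Toggle switch 5 (5 from the left), in rad: 0 = off (lever leans 0.35 rad towards the robot, over the red stripe), 0.7 = on (leans 0.35 rad away from it, over the green stripe). Pivot at deck level, unit x 0, y -103 mm. White round lever, 7 mm across, 20 mm long, orange round end. Past upright it falls over to its stop by itself; under 1 N moves it. Push only its last 6 mm: fingers reaching deeper (towards the deck) can jam on its end.
- place5 (a point): Spool place 5: middle of the blue pad on the shelf, 8 mm above the bench, exactly straight behind switch 5 (same unit y = -103 mm), at unit x = 80 mm; a printed line joins it to its switch.
- sw6 (a joint): Toggle switch 6 (6 from the left), in rad: 0 = off (lever leans 0.35 rad towards the robot, over the red stripe), 0.7 = on (leans 0.35 rad away from it, over the green stripe). Pivot at deck level, unit x 0, y -125 mm. White round lever, 7 mm across, 20 mm long, orange round end. Past upright it falls over to its stop by itself; under 1 N moves it. Push only its last 6 mm: fingers reaching deeper (towards the deck) can jam on its end.
- place6 (a point): Spool place 6: middle of the blue pad on the shelf, 8 mm above the bench, exactly straight behind switch 6 (same unit y = -125 mm), at unit x = 116 mm; a printed line joins it to its switch.
- full1: Full red spool standing loose on one of the six places (which one varies): 28 mm across, 66 mm tall. Origin: centre of its underside, z up.
- full2: Full yellow spool standing loose on one of the six places (which one varies): 28 mm across, 66 mm tall. Origin: centre of its underside, z up.
- full3: Full blue spool standing loose on one of the six places (which one varies): 28 mm across, 66 mm tall. Origin: centre of its underside, z up.
- full4: Full green spool standing loose on one of the six places (which one varies): 28 mm across, 66 mm tall. Origin: centre of its underside, z up.
- tube1: Empty white spool tube standing loose on one of the six places (which one varies): thin core 11 mm across on a 26 mm foot, 66 mm tall. Origin: centre of its underside, z up.
- tube2: Empty white spool tube standing loose on one of the six places (which one varies): thin core 11 mm across on a 26 mm foot, 66 mm tall. Origin: centre of its underside, z up.
- can: Bystander: spray can, 52 mm across and 150 mm tall, standing on the bench off the right end of the unit. Origin: centre of its underside.
- tape: Bystander: green tape roll lying flat in front of the unit, 96 mm across, 25 mm high. Origin: centre of its underside.
- tub: Bystander: open white tub 90 by 70 mm, 50 mm high, on the bench off the left end of the unit. Origin: centre of its underside.
There are look-alikes about, which are no part of the job. Of the things like the full2, leave any that is orange; of the rest the smaller one is meant.

How it is judged:
On the way, in this order (a step that is already met when the one before it is completed fails the run):
1. the cover has been slid open (at least 125 of its 140 mm) (value of joint cover above 0.125 m), for 0.1 s.
2. with the cover still open, each switch has been set to match the place behind it (((horizontal distance between any of full1, full2, full3, full4 and place1 below 0.015 m and value of joint sw1 above 0.55 rad) or (not (horizontal distance between any of full1, full2, full3, full4 and place1 below 0.015 m) and value of joint sw1 below 0.15 rad)) and ((horizontal distance between any of full1, full2, full3, full4 and place2 below 0.015 m and value of joint sw2 above 0.55 rad) or (not (horizontal distance between any of full1, full2, full3, full4 and place2 below 0.015 m) and value of joint sw2 below 0.15 rad)) and ((horizontal distance between any of full1, full2, full3, full4 and place3 below 0.015 m and value of joint sw3 above 0.55 rad) or (not (horizontal distance between any of full1, full2, full3, full4 and place3 below 0.015 m) and value of joint sw3 below 0.15 rad)) and ((horizontal distance between any of full1, full2, full3, full4 and place4 below 0.015 m and value of joint sw4 above 0.55 rad) or (not (horizontal distance between any of full1, full2, full3, full4 and place4 below 0.015 m) and value of joint sw4 below 0.15 rad)) and ((horizontal distance between any of full1, full2, full3, full4 and place5 below 0.015 m and value of joint sw5 above 0.55 rad) or (not (horizontal distance between any of full1, full2, full3, full4 and place5 below 0.015 m) and value of joint sw5 below 0.15 rad)) and ((horizontal distance between any of full1, full2, full3, full4 and place6 below 0.015 m and value of joint sw6 above 0.55 rad) or (not (horizontal distance between any of full1, full2, full3, full4 and place6 below 0.015 m) and value of joint sw6 below 0.15 rad)) and value of joint cover above 0.11 m), for 0.2 s.
At the end, for the whole second after the job is handed in: Every switch with a full spool on the place behind it is on (joint above 0.55 rad), every other switch is off (below 0.15 rad), and the cover is shut to within 5 mm and at rest (((horizontal distance between any of full1, full2, full3, full4 and place1 below 0.015 m and value of joint sw1 above 0.55 rad) or (not (horizontal distance between any of full1, full2, full3, full4 and place1 below 0.015 m) and value of joint sw1 below 0.15 rad)) and ((horizontal distance between any of full1, full2, full3, full4 and place2 below 0.015 m and value of joint sw2 above 0.55 rad) or (not (horizontal distance between any of full1, full2, full3, full4 and place2 below 0.015 m) and value of joint sw2 below 0.15 rad)) and ((horizontal distance between any of full1, full2, full3, full4 and place3 below 0.015 m and value of joint sw3 above 0.55 rad) or (not (horizontal distance between any of full1, full2, full3, full4 and place3 below 0.015 m) and value of joint sw3 below 0.15 rad)) and ((horizontal distance between any of full1, full2, full3, full4 and place4 below 0.015 m and value of joint sw4 above 0.55 rad) or (not (horizontal distance between any of full1, full2, full3, full4 and place4 below 0.015 m) and value of joint sw4 below 0.15 rad)) and ((horizontal distance between any of full1, full2, full3, full4 and place5 below 0.015 m and value of joint sw5 above 0.55 rad) or (not (horizontal distance between any of full1, full2, full3, full4 and place5 below 0.015 m) and value of joint sw5 below 0.15 rad)) and ((horizontal distance between any of full1, full2, full3, full4 and place6 below 0.015 m and value of joint sw6 above 0.55 rad) or (not (horizontal distance between any of full1, full2, full3, full4 and place6 below 0.015 m) and value of joint sw6 below 0.15 rad)) and value of joint cover below 0.005 m and velocity of joint cover below 0.005 m/s); the robot touches nothing.
It fails at once if a spool or an empty tube is shifted by more than 10 mm or tipped (distance of any of full1, full2, full3, full4, tube1, tube2 from where it was at the start of the episode above 0.01 m or angle between any of full1, full2, full3, full4, tube1, tube2's own z axis and vertical above 0.3 rad).
It fails at once if the can, the tape roll or the tub is shifted by more than 20 mm or tipped (distance of any of can, tape, tub from where it was at the start of the episode above 0.02 m or angle between any of can, tape, tub's own z axis and vertical above 0.3 rad).
It also fails if it takes over 67 s, if anything falls off the work surface, if the arm or the gripper's body presses on something with over 40 N, if the wrist force passes 120 N, or if a joint passes its speed limit or range.

ROBOT

A 7-joint arm with a two-finger parallel gripper is mounted at the origin on the work surface. World frame = base frame: x ahead of the robot, y to its left, z up, the work surface at z = 0. Lengths are in m, angles in rad, forces in N, time in s.
With the tool pointing down it reaches from about 0.4 to 0.85 m from the base axis. Payload 10.4 kg.
Tool frame: the origin (TCP) lies midway between the tips of the shut fingers; the grasp point (between the pads) lies 19 mm behind it (r.grasp_offset is the distance from the TCP to the grasp point, in m); x points along the fingers, y is the direction in which the jaws open and shut, and the axes are right-handed (so a half turn about x gives the same grasp; the last joint's range is limited). The gripper opens to 87 mm and grips with 3 to 60 N. Pads are 19 mm wide; open, the fingers measure 117 mm over their backs; the gripper's body (75 mm by 190 mm) begins 51 mm behind the grasp point.
Start: joints at [1.156, 0.332, -0.065, 1.46, 0.022, 1.35, -0.088], TCP at [0.239, -0.578, 0.223] pointing down, gripper open.
Joint ranges: [-2.6, 2.6], [-0.5, 2.12], [-1.47, 1.34], [0.16, 2.42], [-1.27, 4.41], [0.06, 2.06], [-2.6, 2.6]. Speed limits (rad/s): [2.22, 2.22, 2.79, 2.79, 3.14, 3.14, 3.14].

INTERFACE

Orientations are given as a unit quaternion [x, y, z, w].
In Python, from bench import r, vision, close_job gives the robot as it stands. The module is installed in compiled form; this text tells all that it offers.
- The arm moves only by the shell command python3 -m pendant 'ROWS' [OPENING] [FORCE]. ROWS is text: rows parted by semicolons, each of 6 numbers parted by spaces: the shift along the tool's x, y, z in units of 0.25 m (1.0 is 0.25 m), then the turn, a rotation vector about the tool's x, y, z in units of 1.5 rad (1.0 is 1.5 rad). A call has 1 to 8 rows; each row is the pose to reach, as a shift and turn from the pose commanded when the call began, along the tool's axes at that moment; what a row does not reach only later rows make up. A row lasts 1/10 s, in which the tool goes at most 50 mm and 8.59 degrees, less where a joint would pass 70% of its speed; a pose out of reach is approached as far as the arm can. A call with a number of a shift or a turn outside -1 to 1 is refused whole. A call with a gripper value outside its range is refused whole. OPENING is the gripper command: -1 is shut, 1 is fully open, values between are in proportion, set as the call begins (- or left out, the last holds). The fingers move at their own pace and stop on an object; FORCE is the grip in N (left out, the last holds). Time passes only in rows, so rows that repeat a pose let the fingers close. It gives the time, the measured TCP pose, the force and the opening at its end, in the units of the state.
- r.read_state(): the state, without advancing time (a new reading comes with each control period).
- vision.camera(name): name is "scene" or "top"; returns (picture, depth): 400x640x3 uint8, blue, green, red; 400x640 float32, m along the optical axis (not along the pixel's ray), 0 where there is no reading.
- vision.get_calibration(name): a dict with "camera_matrix" (3x3 intrinsics, pixels), "rvec" (rotation vector, rad) and "tvec" (3), from world to camera coordinates, as OpenCV has them. Camera axes: x right, y down, z forward; pixel columns grow to the right and rows downward; lengths in m; the calibration is good to about 2 mm. A picture is of the moment at which its call begins. get_calibration takes no time and is no camera call.
- close_job(): hands the job in, once; it reports no verdict.
The state is a dict: "time": time; "joint_positions": joint angles; "joint_vel": joint speeds; "joint_torque": joint torques, N m; "ee_pos": TCP position; "eef_rot": TCP orientation; "ft_force": force on the tool from outside, world axes, zero at the start; "torque": the same for the moment, N m; "width": finger opening in m.
Only numpy, scipy, OpenCV 4.12 (cv2) and the standard library are available. Lean on these libraries where they do the work, as an engineer would, in place of code of your own. Each camera call takes 0.05 s, during which the arm holds its last target. There are 200 camera calls.

## Working session

There is one attempt and no reset: what is moved stays moved. The work goes in short steps, Python scripts to look and compute and a shell command to move; the robot and the scene stay as the last step left them, time stands still between calls to the robot, and variables do not carry over. Pictures are saved under pics/ and viewed, about 8 in all and at most 12, crops included, and the job is handed in when it is done.

```bash
mkdir -p pics
cat > h.py <<'E'
import numpy as np, cv2
from bench import r, vision
def cal(n):
    c=vision.get_calibration(n); K=np.array(c["camera_matrix"],float); R=cv2.Rodrigues(np.array(c["rvec"],float))[0]; t=np.array(c["tvec"],float).ravel(); return K,R,t
def shot(n,f):
    im,d=vision.camera(n); cv2.imwrite(f"pics/{f}.png",im); np.save(f"pics/{f}.npy",d); return im,d
def w(n,u,v,z):  # pixel z depth->world
    K,R,t=cal(n); return R.T@(np.linalg.inv(K)@np.array([u,v,1.])*z-t)
def cloud(n,d):
    K,R,t=cal(n); v,u=np.mgrid[:400,:640]; p=np.stack([u,v,np.ones_like(u)],-1)@np.linalg.inv(K).T*d[...,None]; return (p-t)@R
def plane(n,u,v,h):
    K,R,t=cal(n); o=-R.T@t; q=R.T@np.linalg.inv(K)@np.array([u,v,1.]); return o+q*(h-o[2])/q[2]
def px(n,p):
    K,R,t=cal(n); q=K@(R@np.array(p)+t); return q[:2]/q[2]
E
python3 - <<'E'
from h import *
for n in("scene","top"):
    im,d=shot(n,n+"0"); K,R,t=cal(n); print(n,K[0,0],-R.T@t,R[2])
s=r.read_state(); print(s["time"],s["ee_pos"],s["eef_rot"],s["width"],s["ft_force"],r.grasp_offset)
E
```

```text
scene 422.50161537638974 [ 0.83027162 -0.44241469  0.64581836] [-0.32809598  0.62133793 -0.71154213]
top 455.8514076085969 [0.51101661 0.05468007 0.97153621] [ 0.08720741 -0.03949645 -0.9954069 ]
0.1 [ 0.23852868 -0.57733054  0.22181784] [-0.69347709 -0.13808129  0.6936839  -0.13720688] 0.08729225788028902 [-0.51296537 -0.9698518  -0.25483766] 0.0187
```

View pics/top0.png

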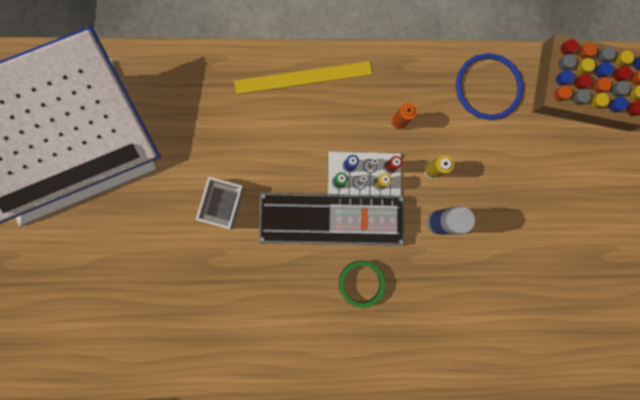

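View pics/scene0.png

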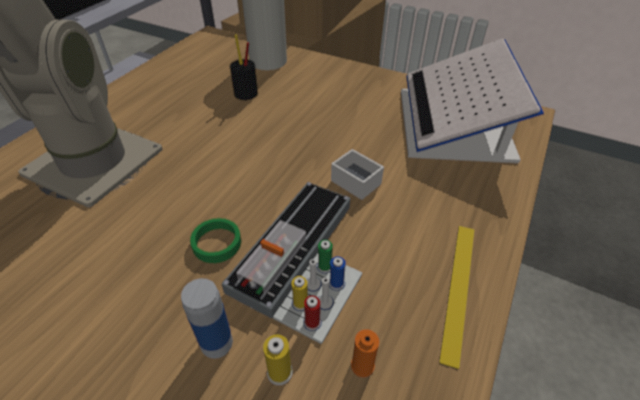

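Run:
```python
import cv2,numpy as np
a=cv2.imread("pics/top0.png")[140:250,250:490]; b=cv2.imread("pics/scene0.png")[175:385,190:400]
a=cv2.resize(a,(800,367),interpolation=cv2.INTER_CUBIC)
cv2.imwrite("pics/c1.png",a); cv2.imwrite("pics/c2.png",cv2.resize(b,(600,600),interpolation=cv2.INTER_CUBIC))
```

```text
(no output)
```

View pics/c1.png

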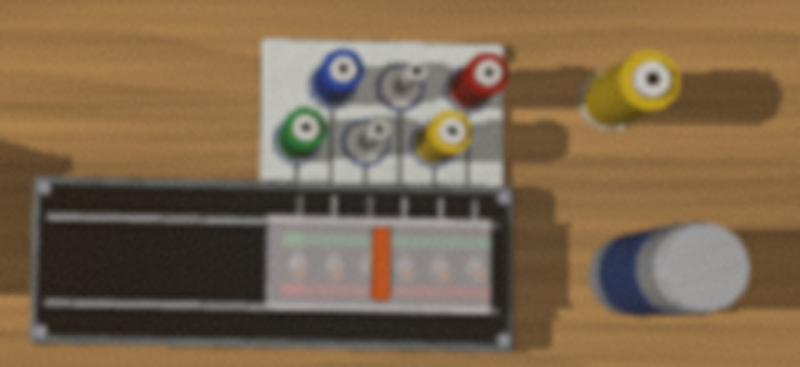

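View pics/c2.png

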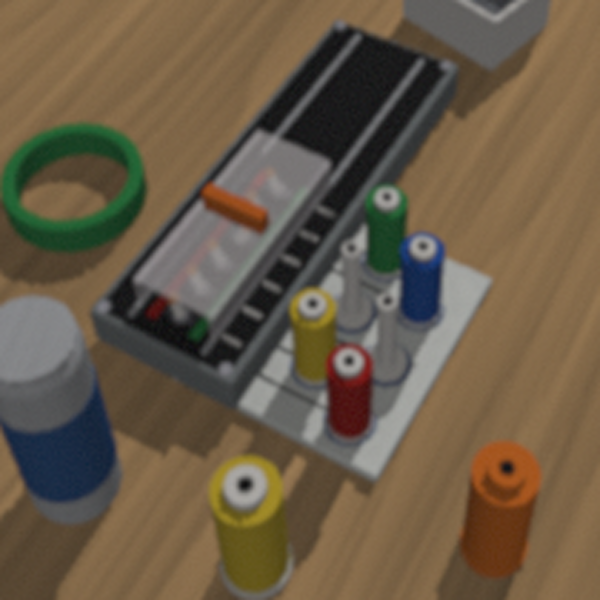

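Run:
```python
from h import *
for n in("top","scene"):
    im=cv2.imread(f"pics/{n}0.png"); d=np.load(f"pics/{n}0.npy"); P=cloud(n,d)
    hsv=cv2.cvtColor(im,cv2.COLOR_BGR2HSV)
    near=(d>0)&(abs(P[...,0]-.5)<.14)&(abs(P[...,1]-.05)<.25)
    h=np.histogram(P[...,2][near],bins=np.arange(-.01,.16,.005)); print(n,h[0])
    m=(near&(P[...,2]>.022)&(P[...,2]<.062)).astype(np.uint8)
    nl,lab,st,_=cv2.connectedComponentsWithStats(m); i=1+np.argmax(st[1:,4]); q=P[lab==i]
    # exclude shelf things: x limit later
    print("z med",np.median(q[:,2]),"rect",cv2.minAreaRect(np.float32(q[:,:2])))
    o=near&(hsv[...,0]>3)&(hsv[...,0]<14)&(hsv[...,1]>190)&(hsv[...,2]>110)&(P[...,2]>.05)&(P[...,2]<.09)
    nl,lab,st,ce=cv2.connectedComponentsWithStats(o.astype(np.uint8)); 
    for i in range(1,nl):
        if st[i,4]>15:
            q=P[lab==i]; print("orange",st[i,4],ce[i],q.mean(0),np.percentile(q[:,2],[50,90]),cv2.minAreaRect(np.float32(q[:,:2])))
# corners on z=.032 in top
c=np.array([[36,178],[512,187],[510,350],[31,342]])/(10/3)+[250,140]
C=np.array([plane("top",u,v,.032) for u,v in c]); print(C, C.mean(0), np.linalg.norm(C-np.roll(C,-1,0),axis=1))
for a,b in((1,0),(2,3)): e=C[b]-C[a]; print("yaw",np.arctan2(-e[0],e[1]))
for nm,u,v,h in(("can",690/3.333+250,267/3.333+140,.15),("tape",362,284,.025),("tub",220,203,.05),("yel2",650/3.33+250,78/3.33+140,.07)): print(nm,plane("top",u,v,h))
```

```text
top [   89 12290  8120   906   231   112  1063   989  4570   290    53   263
   394  1444    52   127   258    28     0     0     0     0     0     0
     0     0     0     0     0     0     0     0     0]
z med 0.032833911964479455 rect ((0.5482342839241028, -0.007746949791908264), (0.29845941066741943, 0.10410259664058685), 88.38180541992188)
orange 61 [363.96721311 218.63934426] [ 0.54659426 -0.06926857  0.07225426] [0.07211985 0.07433083] ((0.5469421744346619, -0.06849276274442673), (0.006547004450112581, 0.0377112440764904), 88.39657592773438)
scene [   0 6182 5868 1163  576  485 1010  759 4472  343  311  412  313 1772
   92  192  359   10    0    0    0    0    0    0    0    0    0    0
    0    0    0    0    0]
z med 0.03310837706337644 rect ((0.549845278263092, -0.006302952766418457), (0.30054643750190735, 0.10480235517024994), 88.39888763427734)
orange 77 [271.11688312 245.87012987] [ 0.54812817 -0.06976234  0.07259541] [0.07255514 0.07408417] ((0.5484471917152405, -0.06935495883226395), (0.007201243657618761, 0.041277021169662476), 88.83718872070312)
[[ 0.60196007  0.13789717  0.032     ]
 [ 0.59448771 -0.15873655  0.032     ]
 [ 0.49305732 -0.15482962  0.032     ]
 [ 0.50103795  0.14081328  0.032     ]] [ 0.54763576 -0.00871393  0.032     ] [0.29672783 0.10150561 0.2957506  0.10096425]
yaw -0.025185225310925877
yaw -0.026987608259424756
can [ 0.5394202  -0.22899751  0.15      ]
tape [ 0.41395859 -0.06922465  0.025     ]
tub [0.58131723 0.21800204 0.05      ]
yel2 [ 0.65689663 -0.2366112   0.07      ]
```

```bash
cat >> h.py <<'E'
from scipy.spatial.transform import Rotation as Ro
U0=np.array([.549,-.007,0]); YAW=-.028
RU=Ro.from_euler("z",YAW).as_matrix()
def u2w(x,y,z): return U0+RU@np.array([x,y,z])
def w2u(p): return (np.asarray(p)-U0)@RU
# wanted tool axes: x down, jaw (tool y) along +-unit x
def goal(sgn): 
    X=np.array([0,0,-1.]);Y=sgn*RU[:,0]; return np.stack([X,Y,np.cross(X,Y)],1)
def rel(p=None,sgn=None):
    s=r.read_state(); T=Ro.from_quat(s["eef_rot"]); o=[]
    if p is not None: o.append(("shift",(T.inv().apply(np.array(p)-s["ee_pos"])/.25).round(3)))
    if sgn: o.append(("turn",((T.inv()*Ro.from_matrix(goal(sgn))).as_rotvec()/1.5).round(3)))
    return o
def st():
    s=r.read_state(); print("t",round(s["time"],2),"unit tcp mm",(w2u(s["ee_pos"])*1e3).round(1),"F",np.round(s["ft_force"],1),"w",round(s["width"],4))
E
python3 - <<'E'
from h import *
s=r.read_state(); print(Ro.from_quat(s["eef_rot"]).as_matrix().round(3)); st()
for sg in(1,-1): print(rel(u2w(0,-.10,.2),sg))
d=np.load("pics/top0.npy");P=cloud("top",d);Q=(P-U0)@RU
m=(Q[...,1]>.03)&(Q[...,1]<.13)&(abs(Q[...,0])<.05)
for a in np.arange(-.05,.05,.004):
    k=m&(Q[...,0]>=a)&(Q[...,0]<a+.004); print(round(a*1e3),k.sum(),np.round(np.percentile(Q[...,2][k],[50,95])*1e3,1) if k.sum() else "")
E
```

```text
[[-0.001  0.382 -0.924]
 [ 0.001 -0.924 -0.382]
 [-1.    -0.001  0.   ]]
t 0.1 unit tcp mm [-294.4 -578.8  221.8] F [-0.5 -1.  -0.3] w 0.0873
[('shift', array([ 0.089, -1.269, -1.856])), ('turn', array([-0.767, -0.   ,  0.001]))]
[('shift', array([ 0.089, -1.269, -1.856])), ('turn', array([1.327e+00, 1.000e-03, 1.000e-03]))]
-50 96 [31.7 34.9]
-46 96 [32.3 34.3]
-42 1164 [971.5 971.5]
-38 95 [32.  34.3]
-34 95 [32.3 34.8]
-30 96 [32.4 35. ]
-26 95 [32.2 34.6]
-22 98 [32.5 35.1]
-18 97 [32.  34.6]
-14 91 [32.4 34.6]
-10 95 [32.3 34.7]
-6 95 [32.3 34.4]
-2 92 [32.2 35.1]
2 93 [32.7 35. ]
6 92 [32.2 34.8]
10 92 [32.2 34.6]
14 95 [32.1 34.4]
18 91 [32.3 34.5]
22 97 [32.5 35.1]
26 92 [32.5 34.7]
30 92 [32.1 34.4]
34 99 [32.3 34.4]
38 94 [32.3 35. ]
42 91 [32.7 35. ]
46 92 [31.6 34.6]
```

```bash
python3 -m pendant '-0.1 -0.65 -0.95 -0.767 0 0;-0.1 -0.65 -0.95 -0.767 0 0;-0.1 -0.65 -0.95 -0.767 0 0;-0.1 -0.65 -0.95 -0.767 0 0;-0.1 -0.65 -0.95 -0.767 0 0;-0.1 -0.65 -0.95 -0.767 0 0;-0.1 -0.65 -0.95 -0.767 0 0;-0.1 -0.65 -0.95 -0.767 0 0' -1 20; python3 -c "
from h import *
st(); print(rel(u2w(0,-.095,.15),1))"
```

```text
time: 0.9
ee_pos: [0.3969, -0.3354, 0.2476]
eef_rot: [-0.505, -0.495, 0.505, -0.495]
ft_force: [-0.5, -0.5, 0.3]
width: 0.0308
t 0.9 unit tcp mm [-142.9 -332.5  247.6] F [-0.5 -0.5  0.3] w 0.0308
[('shift', array([ 0.39 ,  0.579, -0.945])), ('turn', array([0.006, 0.   , 0.   ]))]
```

```bash
python3 -m pendant '0 0.58 -0.945 0.006 0 0;0 0.58 -0.945 0.006 0 0;0 0.58 -0.945 0.006 0 0;0 0.58 -0.945 0.006 0 0;0.2 0.58 -0.945 0.006 0 0;0.39 0.58 -0.945 0.006 0 0;0.39 0.58 -0.945 0.006 0 0;0.39 0.58 -0.945 0.006 0 0'
python3 - <<'E'
from h import *
st(); print(rel(u2w(0,-.095,.061),1))
a,_=shot("top","top1"); b,_=shot("scene","sc1")
A=cv2.resize(a[150:260,250:450],(800,440),interpolation=cv2.INTER_CUBIC); cv2.imwrite("pics/c3.png",A)
cv2.imwrite("pics/c4.png",cv2.resize(b[140:340,180:400],(660,600),interpolation=cv2.INTER_CUBIC))
E
```

```text
time: 1.7
ee_pos: [0.546, -0.1023, 0.1462]
eef_rot: [-0.507, -0.494, 0.509, -0.489]
ft_force: [0.2, 0.6, -0.4]
width: 0.0003
t 1.7 unit tcp mm [ -0.3 -95.3 146.2] F [ 0.2  0.6 -0.4] w 0.0003
[('shift', array([ 0.341,  0.004, -0.001])), ('turn', array([-0.004, -0.002,  0.004]))]
```

View pics/c4.png

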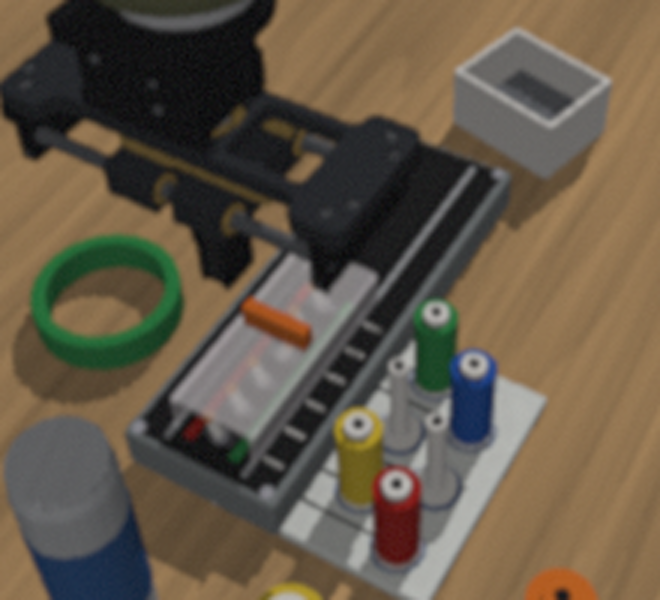

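Run:
```python
from h import *
s=r.read_state(); p=np.array(s["ee_pos"])
for q in (p,p+[0,0,.05],p+[0,0,.07],p+[.05,0,.07]): print((px("scene",q)-[180,140])*3, (px("top",q)-[250,150])*4)
```

```text
[224.70786829 269.85817109] [558.39653324 264.58780255]
[214.22512983 202.62659746] [580.97571553 259.1735177 ]
[209.68673781 173.5193906 ] [590.83862899 256.80847975]
[299.61953357 208.62913084] [587.86249561 137.14649192]
```

View pics/c3.png

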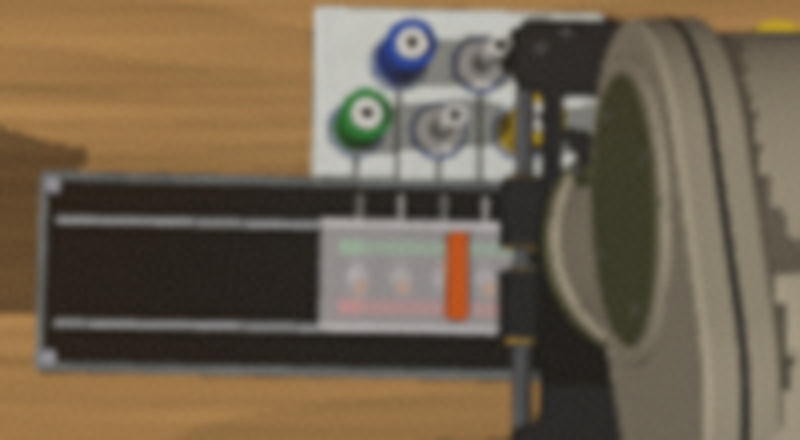

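Run:
```python
from h import *
p=np.array(r.read_state()["ee_pos"]); P=cloud("scene",np.load("pics/sc1.npy"))
for u,v in((325,270),(325,250),(325,280),(370,150),(360,190),(228,265),(228,230),(265,225),(150,170),(20,120)):
    q=P[140+v//3,180+u//3]; print((u,v),((q-p)@RU*1e3).round())
m=(P[...,2]>.12)&(np.linalg.norm(P[...,:2]-p[:2],axis=-1)<.14); Q=((P[m]-p)@RU*1e3)
for a in range(-120,120,20):
    k=(Q[:,0]>=a)&(Q[:,0]<a+20)&(Q[:,2]<130); 
    if k.sum(): print(a,k.sum(),"zmin",Q[k,2].min().round(),"y",Q[k,1].min().round(),Q[k,1].max().round())
```

```text
(325, 270) [ 87. -35.  84.]
(325, 250) [ 88. -36.  99.]
(325, 280) [ 86. -34.  77.]
(370, 150) [ 80.  15. 110.]
(360, 190) [ 89.  -8. 110.]
(228, 265) [ 9. -7. 16.]
(228, 230) [ 33. -31.  78.]
(265, 225) [ 50. -27.  85.]
(150, 170) [-12. -26.  90.]
(20, 120) [-82. -35.  96.]
-100 314 zmin 68.0 y -35.0 7.0
-80 447 zmin 69.0 y -36.0 5.0
-60 211 zmin 80.0 y -30.0 -11.0
-40 455 zmin -3.0 y -138.0 -13.0
-20 841 zmin -3.0 y -140.0 -5.0
0 1283 zmin -30.0 y -140.0 28.0
20 1034 zmin -30.0 y -138.0 34.0
40 365 zmin 79.0 y -32.0 35.0
60 594 zmin 70.0 y -36.0 38.0
80 979 zmin 67.0 y -37.0 39.0
```

Run:
```python
from h import *
p=np.array(r.read_state()["ee_pos"])
for n,f in(("top","top1"),("scene","sc1")):
    P=cloud(n,np.load(f"pics/{f}.npy"));Q=(P-U0)@RU
    for y in range(-300,-100,30):
        for lo in((-120,-40),(-40,40),(40,110)):
            k=(Q[...,1]*1e3>=y)&(Q[...,1]*1e3<y+30)&(Q[...,0]*1e3>lo[0])&(Q[...,0]*1e3<lo[1])&(Q[...,2]>.16)
            if k.sum()>5: print(n,y,lo,k.sum(),"z mm",(np.percentile(Q[...,2][k],[1,50,99])*1e3).round())
```

```text
top -150 (-120, -40) 1710 z mm [550. 569. 593.]
top -150 (-40, 40) 2223 z mm [530. 550. 562.]
top -150 (40, 110) 208 z mm [498. 522. 532.]
top -120 (-120, -40) 3506 z mm [258. 581. 598.]
top -120 (-40, 40) 2460 z mm [524. 543. 565.]
top -120 (40, 110) 196 z mm [254. 513. 524.]
scene -150 (-120, -40) 1147 z mm [222. 315. 498.]
scene -150 (-40, 40) 9388 z mm [228. 423. 508.]
scene -150 (40, 110) 1777 z mm [223. 482. 513.]
scene -120 (-120, -40) 456 z mm [222. 262. 319.]
scene -120 (-40, 40) 2841 z mm [164. 301. 469.]
scene -120 (40, 110) 2339 z mm [222. 400. 502.]
```

```bash
python3 -m pendant '0.15 0.004 0 -0.004 0 0;0.3 0.004 0 -0.004 0 0;0.341 0.004 0 -0.004 0 0;0.341 0.004 0 -0.004 0 0;0.341 0.004 -0.03 -0.004 0 0;0.341 0.004 -0.06 -0.004 0 0;0.341 0.004 -0.1 -0.004 0 0;0.341 0.004 -0.14 -0.004 0 0'; python3 -c "
from h import *
st(); print(rel(u2w(0,.0555,.061),1))"
```

```text
time: 2.6
ee_pos: [0.5509, -0.0692, 0.066]
eef_rot: [0.508, 0.491, -0.507, 0.493]
ft_force: [1.2, -1.3, 1.1]
width: 0.0007
t 2.6 unit tcp mm [  3.7 -62.1  66. ] F [ 1.2 -1.3  1.1] w 0.0007
[('shift', array([ 0.02 , -0.016, -0.47 ])), ('turn', array([-0.002,  0.001, -0.001]))]
```

```bash
python3 -m pendant '0.015 -0.016 -0.06 0 0 0;0.015 -0.016 -0.12 0 0 0;0.015 -0.016 -0.18 0 0 0;0.015 -0.016 -0.24 0 0 0;0.015 -0.016 -0.3 0 0 0;0.015 -0.016 -0.36 0 0 0;0.015 -0.016 -0.42 0 0 0;0.015 -0.016 -0.46 0 0 0'; python3 -m pendant '0 0 -0.005 0 0 0;0 0 -0.01 0 0 0;0 0 -0.015 0 0 0;0 0 -0.02 0 0 0;0 0 -0.025 0 0 0;0 0 -0.025 0 0 0'; python3 -c "
from h import *
st(); print(rel(u2w(0,.0555,.061),1))"
```

```text
time: 3.4
ee_pos: [0.5495, 0.0472, 0.0609]
eef_rot: [0.508, 0.493, -0.507, 0.492]
ft_force: [-1.4, -1.5, -0.9]
width: 0.0005
time: 4.0
ee_pos: [0.5497, 0.0474, 0.0609]
eef_rot: [-0.507, -0.49, 0.51, -0.492]
ft_force: [-5.1, -13.5, 3.5]
width: 0.0009
t 4.0 unit tcp mm [-0.8 54.4 60.9] F [ -5.1 -13.5   3.5] w 0.0009
[('shift', array([-0.   ,  0.003, -0.004])), ('turn', array([-0.005,  0.003,  0.001]))]
```

```bash
python3 -m pendant '0 0 0.04 0 0 0;-0.15 0 0.04 0 0 0;-0.3 0 0.04 0 0 0;-0.3 -0.13 0.16 0 0 0;-0.3 -0.14 0.28 0 0 0;-0.3 -0.14 0.28 0 0 0;-0.3 -0.14 0.28 0 0 0'
python3 - <<'E'
from h import *
st(); print(rel(u2w(-.034,-.017,.048),1))
a,_=shot("top","top2"); b,_=shot("scene","sc2")
B=cv2.resize(b[180:320,215:345],(557,600),interpolation=cv2.INTER_CUBIC)
cv2.imwrite("pics/c5.png",B)
E
```

```text
time: 4.7
ee_pos: [0.5132, -0.0176, 0.1364]
eef_rot: [0.509, 0.491, -0.508, 0.492]
ft_force: [-0.0, 0.7, 0.1]
width: 0.0003
t 4.7 unit tcp mm [-35.5 -11.6 136.4] F [-0.   0.7  0.1] w 0.0003
[('shift', array([0.354, 0.005, 0.022])), ('turn', array([-0.003, -0.   , -0.001]))]
```

View pics/c5.png

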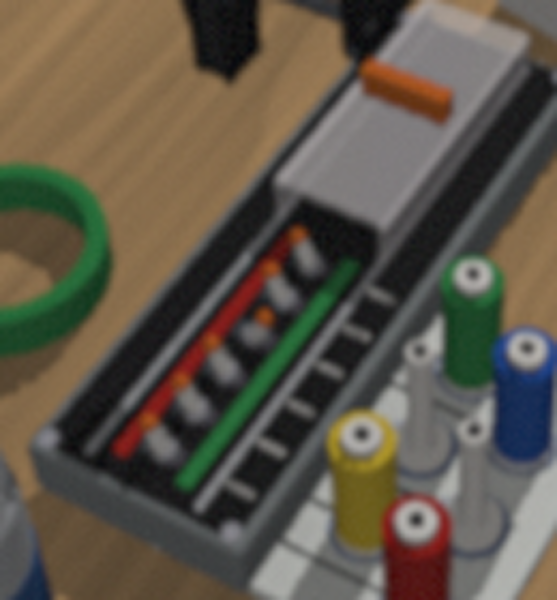

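```bash
python3 - <<'E'
from h import *
for i in range(6):
    sx=.0065 if i==2 else -.0065
    print(i+1,((px("scene",u2w(sx,-.015-.022*i,.050))-[215,180])*4.285).round())
E
python3 -m pendant '0.15 0.005 0.022 0 0 0;0.28 0.005 0.022 0 0 0;0.354 0.005 0.022 0 0 0;0.354 0.005 0.022 0 0 0;0.354 0.005 0.022 0 0 0'; python3 -c "
from h import *
st(); print(rel(u2w(-.034,-.017,.048),1))"
```

```text
1 [291. 233.]
2 [263. 268.]
3 [261. 316.]
4 [205. 341.]
5 [174. 379.]
6 [142. 419.]
time: 5.3
ee_pos: [0.5143, -0.0218, 0.048]
eef_rot: [0.508, 0.493, -0.507, 0.492]
ft_force: [0.1, 0.4, 1.0]
width: 0.0007
t 5.3 unit tcp mm [-34.3 -15.7  48. ] F [0.1 0.4 1. ] w 0.0007
[('shift', array([0.   , 0.001, 0.005])), ('turn', array([-0.001, -0.001, -0.   ]))]
```

```bash
python3 -m pendant '0 0.04 0.005 0 0 0;0 0.075 0.005 0 0 0;0 0.105 0.005 0 0 0;0 0.105 0.005 0 0 0;0 0.05 0.005 0 0 0;0 0 0.005 0 0 0;0 0 0.005 0 0 0;0 0 0.085 0 0 0'
python3 - <<'E'
from h import *
st(); print(rel(u2w(-.034,-.037,.048),1))
b,_=shot("scene","sc3"); cv2.imwrite("pics/c6.png",cv2.resize(b[200:320,215:345],(650,600),interpolation=cv2.INTER_CUBIC))
E
```

```text
time: 6.1
ee_pos: [0.5146, -0.0419, 0.0485]
eef_rot: [0.508, 0.493, -0.506, 0.493]
ft_force: [0.6, -0.9, -0.3]
width: 0.0006
t 6.1 unit tcp mm [-33.4 -35.8  48.5] F [ 0.6 -0.9 -0.3] w 0.0006
[('shift', array([ 0.002, -0.003,  0.005])), ('turn', array([ 0.   , -0.001, -0.001]))]
```

View pics/c6.png

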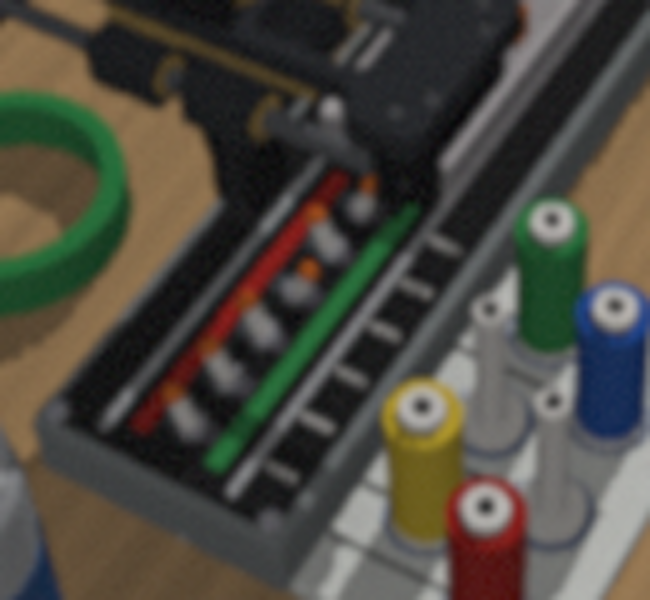

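```bash
python3 -m pendant '0.002 0.04 0.005 0 0 0;0.002 0.075 0.005 0 0 0;0.002 0.105 0.005 0 0 0;0.002 0.105 0.005 0 0 0;0 0.04 0.005 0 0 0;0 -0.01 0.005 0 0 0;0 -0.01 0.135 0 0 0;0 -0.01 0.265 0 0 0'; python3 -m pendant '0 0 0 0 0 0;0 0 0 0 0 0'; python3 -c "
from h import *
st(); print(rel(u2w(-.034,-.103,.048),1))"
```

```text
time: 6.95
ee_pos: [0.5086, -0.1098, 0.0477]
eef_rot: [0.507, 0.493, -0.507, 0.493]
ft_force: [1.3, -1.0, -0.5]
width: 0.0006
time: 7.15
ee_pos: [0.5086, -0.1104, 0.0475]
eef_rot: [0.508, 0.492, -0.508, 0.492]
ft_force: [-0.3, -0.1, -0.0]
width: 0.0003
t 7.15 unit tcp mm [ -37.5 -104.5   47.5] F [-0.3 -0.1 -0. ] w 0.0003
[('shift', array([-0.002,  0.014, -0.006])), ('turn', array([-0.003, -0.   ,  0.   ]))]
```

```bash
python3 -m pendant '-0.002 0.05 -0.006 0 0 0;-0.002 0.085 -0.006 0 0 0;-0.002 0.118 -0.006 0 0 0;-0.002 0.118 -0.006 0 0 0;-0.002 0.06 -0.006 0 0 0;-0.002 0.01 -0.003 0 0 0;-0.002 0.01 0.08 0 0 0;-0.002 0.01 0.08 0 0 0';  python3 -m pendant '0 0.04 0 0 0 0;0 0.075 0 0 0 0;0 0.108 0 0 0 0;0 0.108 0 0 0 0;0 0.05 0 0 0 0;0 0 0 0 0 0;-0.2 0 0 0 0 0;-0.3 0 0 0 0 0'
python3 - <<'E'
from h import *
st(); print(rel(u2w(.036,-.059,.123),1))
b,_=shot("scene","sc4"); cv2.imwrite("pics/c7.png",cv2.resize(b[200:320,215:345],(650,600),interpolation=cv2.INTER_CUBIC))
E
```

```text
time: 7.95
ee_pos: [0.5098, -0.1328, 0.048]
eef_rot: [-0.508, -0.491, 0.509, -0.492]
ft_force: [0.3, -0.3, -0.4]
width: 0.0005
time: 8.75
ee_pos: [0.511, -0.1299, 0.1256]
eef_rot: [0.508, 0.492, -0.507, 0.493]
ft_force: [0.1, 1.4, 0.0]
width: 0.0007
t 8.75 unit tcp mm [ -34.5 -123.9  125.6] F [0.1 1.4 0. ] w 0.0007
[('shift', array([ 0.011,  0.281, -0.26 ])), ('turn', array([-0.002,  0.   , -0.001]))]
```

View pics/c7.png

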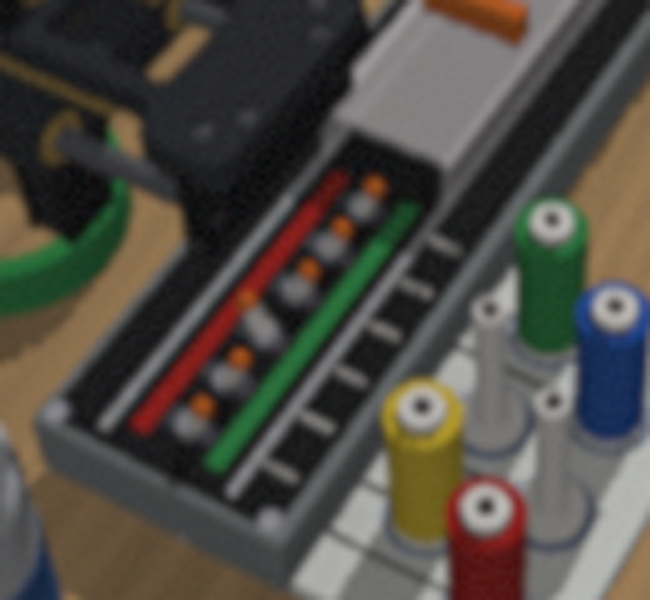

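```bash
python3 -m pendant '0 0.15 -0.13 0 0 0;0 0.275 -0.26 0 0 0;0 0.275 -0.26 0 0 0;0.15 0.275 -0.26 0 0 0;0.25 0.275 -0.26 0 0 0;0.31 0.275 -0.26 0 0 0;0.31 0.275 -0.26 0 0 0;0.31 0.275 -0.26 0 0 0'; python3 -c "
from h import *
st(); print(rel(u2w(.010,-.059,.048),1))"
```

```text
time: 9.6
ee_pos: [0.5817, -0.0675, 0.0463]
eef_rot: [0.508, 0.492, -0.508, 0.492]
ft_force: [-0.2, 0.1, 0.8]
width: 0.0004
t 9.6 unit tcp mm [ 34.3 -59.5  46.3] F [-0.2  0.1  0.8] w 0.0004
[('shift', array([-0.007, -0.097, -0.002])), ('turn', array([-0.002, -0.   , -0.   ]))]
```

```bash
python3 -m pendant '-0.006 -0.04 -0.002 0 0 0;-0.006 -0.075 -0.002 0 0 0;-0.006 -0.106 -0.002 0 0 0;-0.006 -0.106 -0.002 0 0 0;-0.006 -0.05 -0.002 0 0 0;-0.006 0 0 0 0 0;-0.2 0 0 0 0 0;-0.35 0 0 0 0 0'; python3 -m pendant '0 -0.07 -0.2 0 0 0;0 -0.135 -0.4 0 0 0;0 -0.135 -0.6 0 0 0;0 -0.135 -0.63 0 0 0;0 -0.135 -0.63 0 0 0'
python3 - <<'E'
from h import *
st(); print(rel(u2w(0,.098,.061),1))
b,_=shot("scene","sc5"); cv2.imwrite("pics/c8.png",cv2.resize(b[180:320,215:345],(557,600),interpolation=cv2.INTER_CUBIC))
E
```

```text
time: 10.4
ee_pos: [0.581, -0.0674, 0.1341]
eef_rot: [-0.508, -0.493, 0.508, -0.492]
ft_force: [1.2, 0.0, -0.1]
width: 0.0005
time: 10.9
ee_pos: [0.5519, 0.0939, 0.1333]
eef_rot: [0.507, 0.493, -0.506, 0.493]
ft_force: [-0.5, -1.0, 0.0]
width: 0.0005
t 10.9 unit tcp mm [1.000e-01 1.009e+02 1.333e+02] F [-0.5 -1.   0. ] w 0.0005
[('shift', array([ 0.289, -0.   ,  0.012])), ('turn', array([ 0.001, -0.   , -0.   ]))]
```

View pics/c8.png

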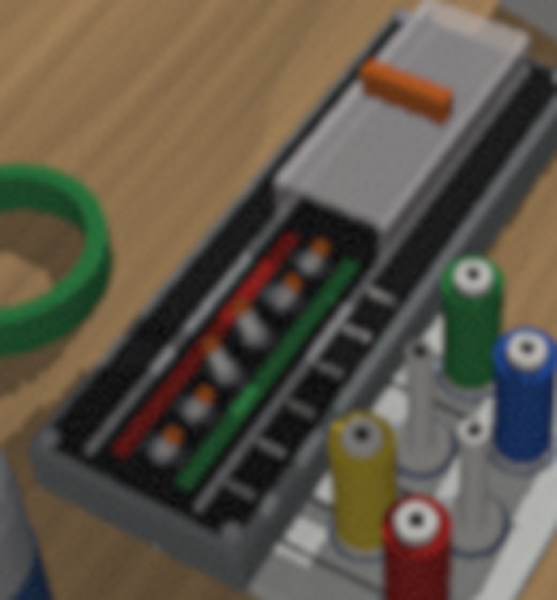

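```bash
python3 -m pendant '0.15 0 0 0 0 0;0.289 0 0 0 0 0;0.289 0 0 0 0 0;0.289 0 0.03 0 0 0;0.289 0 0.06 0 0 0;0.289 0 0.1 0 0 0;0.289 0 0.15 0 0 0;0.289 0 0.2 0 0 0'; python3 -m pendant '0 0 0.06 0 0 0;0 0 0.12 0 0 0;0 0 0.18 0 0 0;0 0 0.24 0 0 0;0 0 0.3 0 0 0;0 0 0.35 0 0 0;0 0 0.39 0 0 0;0 0 0.4 0 0 0'; python3 -c "
from h import *
st(); print(rel(u2w(0,-.0545,.061),1))"
```

```text
time: 11.75
ee_pos: [0.5509, 0.0395, 0.0609]
eef_rot: [0.508, 0.492, -0.508, 0.492]
ft_force: [0.9, 2.4, -1.7]
width: 0.0004
time: 12.55
ee_pos: [0.5476, -0.0607, 0.0608]
eef_rot: [-0.508, -0.492, 0.508, -0.492]
ft_force: [1.6, 1.1, 0.3]
width: 0.0004
t 12.55 unit tcp mm [  0.1 -53.7  60.8] F [1.6 1.1 0.3] w 0.0004
[('shift', array([-0.001, -0.   ,  0.003])), ('turn', array([-0.003,  0.   ,  0.   ]))]
```

```bash
python3 -m pendant '0 0 0.006 0 0 0;0 0 0.012 0 0 0;0 0 0.018 0 0 0;0 0 0.024 0 0 0;0 0 0.03 0 0 0;0 0 0.03 0 0 0'; python3 -c "
from h import *
st()"
```

```text
time: 13.15
ee_pos: [0.5475, -0.061, 0.0608]
eef_rot: [0.508, 0.495, -0.505, 0.492]
ft_force: [-0.0, 15.3, 1.2]
width: 0.0003
t 13.15 unit tcp mm [ -0.  -54.1  60.8] F [-0.  15.3  1.2] w 0.0003
```

```bash
python3 -m pendant '0 0 -0.05 0 0 0;-0.2 0 -0.1 0 0 0;-0.4 0 -0.3 0 0 0;-0.45 -0.1 -0.5 0 0 0;-0.45 -0.2 -0.7 0 0 0;-0.45 -0.3 -0.8 0 0 0;-0.45 -0.3 -0.8 0 0 0;-0.45 -0.3 -0.8 0 0 0'
python3 - <<'E'
from h import *
st(); 
for n in("top","scene"):
    im,d=shot(n,n+"9"); P=cloud(n,d); hsv=cv2.cvtColor(im,cv2.COLOR_BGR2HSV)
    near=(d>0)&(abs(P[...,0]-.5)<.14)&(abs(P[...,1]-.05)<.25)
    o=near&(hsv[...,0]>3)&(hsv[...,0]<14)&(hsv[...,1]>190)&(hsv[...,2]>90)&(P[...,2]>.05)&(P[...,2]<.09)
    q=P[o]; print(n,o.sum(),"rib unit",(w2u(np.median(q,0))*1e3).round(1))
b=cv2.imread("pics/scene9.png"); cv2.imwrite("pics/c9.png",cv2.resize(b[180:320,215:345],(557,600),interpolation=cv2.INTER_CUBIC))
E
```

```text
time: 13.95
ee_pos: [0.4775, 0.1379, 0.1736]
eef_rot: [-0.507, -0.493, 0.507, -0.494]
ft_force: [0.5, -1.1, -0.1]
width: 0.0005
t 13.95 unit tcp mm [-75.5 142.8 173.6] F [ 0.5 -1.1 -0.1] w 0.0005
top 19 rib unit [ -5.2 -70.3  72.4]
scene 114 rib unit [  2.8 -72.5  71.4]
```

View pics/c9.png

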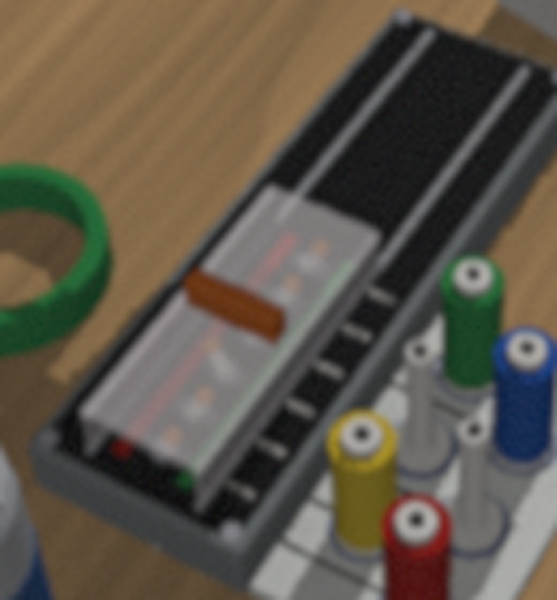

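```bash
python3 -c "
from bench import close_job
print(close_job())"
```

```text
the job is handed in; nothing more can be done
None
```

The cover was slid open to its stop, the switches were set to match the shelf, and the cover was pushed shut to its stop. I handed the job in at about 14 s on the robot's clock; no verdict was reported.

- **Switches:** full spools stood behind 1 (green), 2 (blue), 5 (yellow) and 6 (red), so I turned those on. Tubes stood behind 3 and 4. I turned 3 off; 4 was already off.
- **Look-alikes:** there was a larger yellow spool beside the shelf and an orange one behind it. Both were left alone; the yellow one meant was the smaller one on the shelf.
- **Last checks:**
  - A close picture with the cover open showed all six levers as intended.
  - After shutting, the two cameras put the rib at unit y −70 and −72.5 mm (−70 is shut). The arm had met about 15 N at the stop.
  - The spools, tubes and tape looked unmoved, and the gripper was clear of everything.
- **Disagreement:** before the start the rib measured about −62 mm, so the cover was probably a few mm ajar at first.
- **Not checked:** I did not re-measure the can and tub. The arm met no unexpected force.

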